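# Gather the oily bearings and nuts in the tote's yellow corner

### The job

Pick the blue parts tote up by its black carry bar, carry it over the middle of the green mat, and there tip it, clear of the mat, with its yellow corner lowest until both bearings and both nuts have slid together into that corner. Spill nothing, leave the other things on the bench alone, and finish while holding the tote still in the air over the mat, tilted that way, with the parts in the corner: do not level it, put it down or let go.

Things in the scene. Friction and masses are not known exactly. Their poses are not given: they have to be found in the camera images.
- tote_bar (a point): Middle of the tote's rigid flat black carry bar: the place to grip, 85 mm above the tote's underside. The bar runs along the tote's x, 160 mm long, 12 mm thick (along y), 24 mm tall (73 to 97 mm above the underside), on a post at each end; nothing is above it. Axes: x along the bar, y across it, z up out of the tote. The yellow corner is at -x, +y.
- tote_yellow_corner (a point): The inner corner of the tote where its floor meets the two walls marked yellow (both walls and the floor there are yellow): 80 mm towards -x, 65 mm towards +y and 80 mm below the bar's middle, in the tote's axes. Same axes as the tote.
- tote_floor (a point): Middle of the tote's inner floor (inside 160 x 130 mm), straight below the bar's middle by 80 mm, 5 mm above the underside. Same axes as the tote.
- tote: Small loose blue plastic bin standing on the bench, outside 172 (x) x 142 (y) mm, walls 50 mm high and 6 mm thick, floor 5 mm thick, about 0.2 to 0.35 kg. Origin at the centre of its underside; same axes as the bar.
- mat_middle (a point): Middle of the top of the green mat, 240 (its x) x 220 (its y) x 3 mm, fixed flat on the bench. The tote is to be held over it. Nothing stands on it.
- bearing1_center (a point): Centre of a loose cartridge bearing (steel disc with black seal, 28 mm across, 8 mm thick, 22 g) lying in the tote. The parts are oily: they begin to slide at a floor slope of about 7 to 11 degrees; with the yellow corner lowest (both its walls downhill) at 30 degrees they slide right into it within about a second.
- bearing2_center (a point): Centre of a loose cartridge bearing (steel disc with black seal, 28 mm across, 8 mm thick, 22 g) lying in the tote. The parts are oily: they begin to slide at a floor slope of about 7 to 11 degrees; with the yellow corner lowest (both its walls downhill) at 30 degrees they slide right into it within about a second.
- nut1_center (a point): Centre of a loose brass flanged axle nut (25 mm across, 12 mm high, 24 g) lying in the tote; it slides as the bearings do.
- nut2_center (a point): Centre of a loose brass flanged axle nut (25 mm across, 12 mm high, 24 g) lying in the tote; it slides as the bearings do.
- grease: Bystander, leave alone: red grease jar with a white cap, 60 mm across, 58 mm high, standing between the tote and the mat; origin under its centre.
- sprocket: Bystander, leave alone: flat steel sprocket, 75 mm across, 5 mm thick, lying between the tote and the mat; origin under its centre.
- oil: Bystander, leave alone: yellow oil bottle, 48 mm across, 150 mm high, at the far side of the bench; origin under its centre.
- pedal: Bystander, leave alone: black bicycle pedal, about 90 x 125 x 25 mm, at the far side of the bench; origin under its centre.
- spanner: Bystander, leave alone: steel spanner lying at the far side of the bench, under 20 mm high.
Mind the look-alikes: they are no part of the job. What is shaped like the part that bears bearing2_center but brown or purple is not meant.

How it is judged:
On the way, in this order (a step that is already met when the one before it is completed fails the run):
1. the tote is lifted clear of the bench by the gripper (height (world z) of tote_floor above 0.035 m and contact force between the fingers and tote above 1 N), for 0.2 s.
2. the gripped tote is in the air over the middle of the mat (horizontal distance between tote_floor and mat_middle below 0.08 m and contact force between the fingers and tote above 1 N and height (world z) of tote_yellow_corner above 0.02 m), for 0.2 s.
At the end, for the whole second after the job is handed in: Fingers hold the tote (over 1 N), nothing else carries it: yellow inner corner over 20 mm up, no contact with bench or mat; floor middle within 80 mm of the mat's middle (level); tilt 17 to 55 degrees, under 30 mm/s; all four parts' centres within 85 mm of the yellow inner corner (all of step 2 and angle between tote_bar's own z axis and vertical between 0.3 and 0.96 rad and contact force between tote and table below 0.2 N and contact force between tote and mat below 0.2 N and linear speed of tote below 0.03 m/s and distance between each of bearing1_center, bearing2_center, nut1_center, nut2_center and tote_yellow_corner below 0.085 m); the arm keeps its last pose, push and grip.
It fails at once if a bystander is moved by more than 30 mm (distance of any of grease, sprocket, oil, pedal, spanner from where it was at the start of the episode above 0.03 m).
It fails at once if a part is spilled out of the tote (distance between any of bearing1_center, bearing2_center, nut1_center, nut2_center and tote_floor above 0.16 m).
It also fails if it takes over 51 s, if anything falls off the work surface, if the arm or the gripper's body presses on something with over 40 N, if the wrist force passes 120 N, or if a joint passes its speed limit or range.

### The arm

A 6-joint arm with a two-finger parallel gripper is mounted at the origin on the work surface. World frame = base frame: x ahead of the robot, y to its left, z up, the work surface at z = 0. Lengths are in m, angles in rad, forces in N, time in s.
With the tool pointing down it reaches from about 0.35 to 0.775 m from the base axis. Payload 7.3 kg.
Tool frame: the origin (TCP) lies at the very end of the fingers, on their centre line; the grasp point (between the pads) lies 19 mm behind it (robot.hold_point_z is the distance from the TCP to the grasp point, in m); z points along the fingers, y is the direction in which the jaws open and shut (so a half turn about z gives the same grasp; the last joint's range is limited). The gripper opens to 92 mm and grips with 3 to 60 N. Pads are 19 mm wide; open, the fingers measure 130 mm over their backs; the gripper's body (75 mm by 190 mm) begins 47 mm behind the grasp point.
Start: joints at [-1.371, 0.342, 1.524, -0, 1.275, -0.146], TCP at [0.178, -0.494, 0.227] pointing down, gripper open.
Joint ranges: [-2.53, 2.53], [-0.77, 2.02], [0.04, 2.7], [-1, 4.14], [0.28, 2.66], [-3.11, 3.11]. Speed limits (rad/s): [2.57, 2.57, 3.14, 3.14, 3.14, 3.14].

### API

Orientations are given as [roll, pitch, yaw] about the fixed x, y, z axes, in that order (R = Rz(yaw) Ry(pitch) Rx(roll)).
In Python, from cell import monitor, viewer, robot gives the robot as it stands.
- The arm moves only by the tool move_arm, never from a script. Its argument "deltas" is a list of rows, each an object of numbers: "x", "y", "z": the shift along the tool's x, y, z in m; "wx", "wy", "wz": the turn, a rotation vector about the tool's x, y, z in degrees; "hand": the opening, from 0 (shut) to 1 (fully open). In form: [{"x": .., "y": .., "z": .., "wx": .., "wy": .., "wz": .., "hand": ..}, ...]. A call has 1 to 8 rows; each row is the pose to reach, as a shift and turn from the pose commanded when the call began, along the tool's axes at that moment; what a row does not reach only later rows make up. A row lasts 1/8 s, in which the tool goes at most 62.5 mm and 10.7 degrees, less where a joint would pass 70% of its speed; a pose out of reach is approached as far as the arm can. A call with a gripper value outside its range is refused whole. The fingers move at their own pace and stop on an object; "grip_force" is the grip in N (left out, the last holds). Time passes only in rows, so rows that repeat a pose let the fingers close. It gives the time, the measured TCP pose, the force and the opening at its end, in the units of the state.
- monitor.observe(): the state, without advancing time (a new reading comes with each control period).
- viewer.read_camera(name): name is "scene" or "side" or "wrist"; returns the picture (400x640x3 uint8, red, green, blue); there is no depth.
- viewer.camera_params(name): a dict with "camera_matrix" (3x3 intrinsics, pixels), "k1" (the pictures are not rectified: a ray, as slopes to the right and down, at radius r is drawn at 1 + k1 r^2 times it, then the intrinsics apply), "R" (3x3) and "t" (3): a world point X has camera coordinates R X + t. Camera axes: x right, y down, z forward; pixel columns grow to the right and rows downward; lengths in m; the calibration is good to about 2 mm. A picture is of the moment at which its call begins: read the wrist's pose just before it. camera_params takes no time and is no camera call; for the wrist camera it gives the pose at the moment of the call.
- robot.hand_in(): hands the job in, once; it reports no verdict.
The state is a dict: "time": time; "qpos": joint angles; "qvel": joint speeds; "joint_efforts": joint torques, N m; "tool_pos": TCP position; "tool_rot": TCP orientation; "contact_force": force on the tool from outside, world axes, zero at the start; "torque": the same for the moment, N m; "opening": finger opening in m.
Only numpy, scipy, OpenCV 4.12 (cv2) and the standard library are available. Lean on these libraries where they do the work, as an engineer would, in place of code of your own. Each camera call takes 0.05 s, during which the arm holds its last target. There are 200 camera calls.

## Working session

There is one attempt and no reset: what is moved stays moved. The work goes in short steps, Python scripts to look and compute and a tool call to move; the robot and the scene stay as the last step left them, time stands still between calls to the robot, and variables do not carry over. Pictures are saved under pics/ and viewed, about 8 in all and at most 12, crops included, and the job is handed in when it is done.

Besides the shell and the picture viewer there is one more tool, called after "Request:" as name(argument=value, ...), one argument or row to a line, values as JSON. move_arm: Moves the arm, as the interface text tells. Its arguments: {"type":"object","properties":{"deltas":{"type":"array","items":{"type":"object","properties":{"x":{"type":"number"},"y":{"type":"number"},"z":{"type":"number"},"wx":{"type":"number"},"wy":{"type":"number"},"wz":{"type":"number"},"hand":{"type":"number"}}}},"grip_force":{"type":"number"}},"required":["deltas"]}

```bash
mkdir -p pics
cat > h.py <<'E'
import numpy as np, cv2
from cell import monitor, viewer, robot
def ray(p,uv):
    K=np.array(p["camera_matrix"]);R=np.array(p["R"]);t=np.array(p["t"])
    d=cv2.undistortPoints(np.array([[uv]],float),K,np.array([p["k1"],0,0,0,0.]))[0,0] 
    # distortion model: drawn=(1+k1 r^2)*ray, same as OpenCV
    return -R.T@t, R.T@np.array([d[0],d[1],1.])
def onz(p,uv,z):
    c,d=ray(p,uv); return c+d*(z-c[2])/d[2]
def proj(p,X):
    r,_=cv2.Rodrigues(np.array(p["R"])); return cv2.projectPoints(np.array(X,float).reshape(-1,1,3),r,np.array(p["t"]),np.array(p["camera_matrix"]),np.array([p["k1"],0,0,0,0.]))[0][:,0]
def snap(n,f):
    p=viewer.camera_params(n); im=viewer.read_camera(n); cv2.imwrite("pics/"+f,cv2.cvtColor(im,cv2.COLOR_RGB2BGR)); return p,im
E
python3 - <<'E'
from h import *
for n in("scene","side","wrist"):
    p,im=snap(n,n+"0.png"); print(n,-np.array(p["R"]).T@p["t"],np.array(p["R"])[2],p["k1"])
print(monitor.observe())
a=cv2.imread("pics/scene0.png");b=cv2.imread("pics/side0.png")
E
```

```text
scene [1.46309153 0.53763091 0.68945359] [-0.73692526 -0.43281431 -0.51924266] -0.012666659707032242
side [0.15241428 0.70052812 0.59682569] [ 0.46210807 -0.68805193 -0.55950037] -0.07498390849628656
wrist [ 0.249316   -0.46790449  0.38375695] [-0.26181306 -0.09311992 -0.96061574] -0.0015435584645375484
{'time': 0.15, 'qpos': array([-1.37100682e+00,  3.42567373e-01,  1.52478515e+00, -1.70023366e-05,
        1.27540839e+00, -1.46013208e-01]), 'qvel': array([ 0.00126961, -0.00159193, -0.00174024, -0.00232976, -0.00084243,
       -0.00139805]), 'joint_efforts': array([ 4.49100871e-04, -4.31471980e+01, -2.44353336e+01,  7.17715267e-02,
        5.37418225e-02, -7.88959255e-05]), 'tool_pos': array([ 0.17789846, -0.49361809,  0.22620652]), 'tool_rot': array([-3.14043446e+00, -1.53889220e-04,  3.45807585e-01]), 'contact_force': array([-0.2272339 ,  0.31466277, -0.19127932]), 'torque': array([0.06571743, 0.06915235, 0.02651685]), 'opening': 0.09196618682635913}
```

View pics/scene0.png

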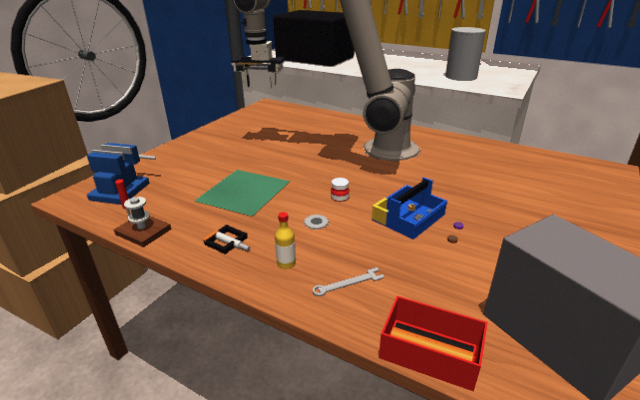

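View pics/side0.png

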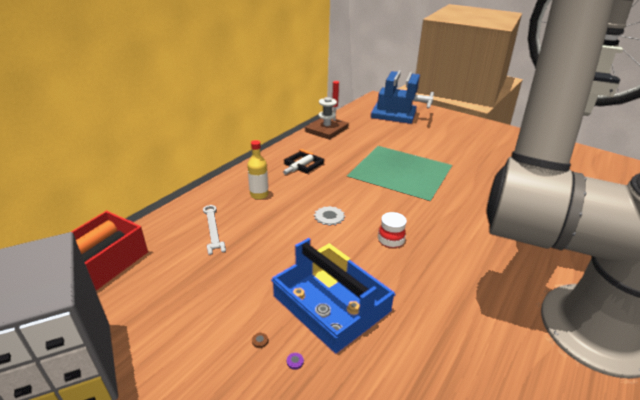

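Run:
```python
from h import *
ps={n:viewer.camera_params(n) for n in("scene","side")}
for n,box in(("scene",(360,165,460,245)),("side",(260,225,410,355))):
    im=cv2.imread(f"pics/{n}0.png");hsv=cv2.cvtColor(im,cv2.COLOR_BGR2HSV);p=ps[n]
    m=cv2.inRange(hsv,(55,80,30),(90,255,200));k,l,s,c=cv2.connectedComponentsWithStats(m);i=1+s[1:,4].argmax()
    cs,_=cv2.findContours((l==i).astype(np.uint8),0,2)
    W=np.array([onz(p,q[0].astype(float),.003)[:2] for q in max(cs,key=len)],np.float32)
    print(n,"mat",cv2.minAreaRect(W))
    x0,y0,x1,y1=box
    m=cv2.inRange(hsv,(0,0,0),(179,255,45))[y0:y1,x0:x1];k,l,s,c=cv2.connectedComponentsWithStats(m);i=1+s[1:,4].argmax()
    cs,_=cv2.findContours((l==i).astype(np.uint8),0,2);h=max(cs,key=len)[:,0]+[x0,y0]
    q=cv2.approxPolyDP(h,2,True)[:,0];print("bar px",q.tolist());print(np.round([onz(p,a.astype(float),.097)[:2] for a in q],3).tolist())
a=[cv2.resize(cv2.imread(f"pics/{n}0.png")[y0:y1,x0:x1],(400,int(400*(y1-y0)/(x1-x0))),interpolation=2) for n,(x0,y0,x1,y1) in(("scene",(360,165,460,245)),("side",(260,225,410,355)))]
H=max(i.shape[0] for i in a);cv2.imwrite("pics/c.png",np.hstack([cv2.copyMakeBorder(i,0,H-i.shape[0],0,0,0) for i in a]))
```

```text
scene mat ((0.5570610165596008, -0.296252578496933), (0.2341778576374054, 0.21426859498023987), 5.523298740386963)
bar px [[427, 180], [396, 198], [401, 203], [427, 185]]
[[0.366, 0.255], [0.509, 0.213], [0.527, 0.235], [0.396, 0.264]]
side mat ((0.5522010326385498, -0.2928905487060547), (0.23182857036590576, 0.21047846972942352), 5.846604347229004)
bar px [[303, 245], [305, 255], [356, 294], [366, 288], [307, 244]]
[[0.512, 0.223], [0.493, 0.243], [0.371, 0.271], [0.364, 0.25], [0.508, 0.217]]
```

View pics/c.png

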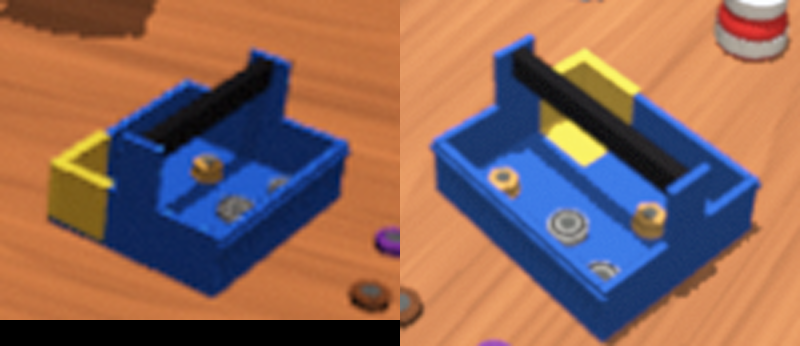

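The blue tote (scene ~(410,205), side ~(333,300)) stands yellow end towards the mat. Its bar's middle is about (0.437, 0.235), running at about -13°, and the mat's middle is about (0.555, -0.295). Moving by a waypoint that keeps out of the minimum reach.

Request:
move_arm(
  deltas=[
    {"x": 0.05,"y": -0.03,"z": -0.002,"wz": 4},
    {"x": 0.1,"y": -0.06,"z": -0.004,"wz": 9},
    {"x": 0.15,"y": -0.09,"z": -0.006,"wz": 14},
    {"x": 0.2,"y": -0.12,"z": -0.008,"wz": 19},
    {"x": 0.25,"y": -0.15,"z": -0.01,"wz": 24},
    {"x": 0.3,"y": -0.18,"z": -0.012,"wz": 29},
    {"x": 0.34,"y": -0.21,"z": -0.014,"wz": 32.7},
    {"x": 0.373,"y": -0.231,"z": -0.014,"wz": 32.7},
  ],
)

```text
schema error: expected keys x, y, z, wx, wy, wz, hand
```

Request:
move_arm(
  deltas=[
    {"x": 0.05,"y": -0.03,"z": -0.002,"wx": 0,"wy": 0,"wz": 4,"hand": 1},
    {"x": 0.1,"y": -0.06,"z": -0.004,"wx": 0,"wy": 0,"wz": 9,"hand": 1},
    {"x": 0.15,"y": -0.09,"z": -0.006,"wx": 0,"wy": 0,"wz": 14,"hand": 1},
    {"x": 0.2,"y": -0.12,"z": -0.008,"wx": 0,"wy": 0,"wz": 19,"hand": 1},
    {"x": 0.25,"y": -0.15,"z": -0.01,"wx": 0,"wy": 0,"wz": 24,"hand": 1},
    {"x": 0.3,"y": -0.18,"z": -0.012,"wx": 0,"wy": 0,"wz": 29,"hand": 1},
    {"x": 0.34,"y": -0.21,"z": -0.014,"wx": 0,"wy": 0,"wz": 32.7,"hand": 1},
    {"x": 0.373,"y": -0.231,"z": -0.014,"wx": 0,"wy": 0,"wz": 32.7,"hand": 1},
  ],
)

```text
time: 1.15
tool_pos: [0.4514, -0.1482, 0.2407]
tool_rot: [-3.142, -0.0, -0.224]
contact_force: [0.3, -0.5, 0.2]
opening: 0.092
```

Request:
move_arm(
  deltas=[
    {"x": -0.015,"y": -0.055,"z": 0,"wx": 0,"wy": 0,"wz": 0,"hand": 1},
    {"x": -0.03,"y": -0.11,"z": 0,"wx": 0,"wy": 0,"wz": 0,"hand": 1},
    {"x": -0.045,"y": -0.165,"z": 0,"wx": 0,"wy": 0,"wz": 0,"hand": 1},
    {"x": -0.06,"y": -0.22,"z": 0,"wx": 0,"wy": 0,"wz": 0,"hand": 1},
    {"x": -0.075,"y": -0.275,"z": 0,"wx": 0,"wy": 0,"wz": 0,"hand": 1},
    {"x": -0.09,"y": -0.33,"z": 0,"wx": 0,"wy": 0,"wz": 0,"hand": 1},
    {"x": -0.099,"y": -0.37,"z": 0,"wx": 0,"wy": 0,"wz": 0,"hand": 1},
    {"x": -0.099,"y": -0.37,"z": 0,"wx": 0,"wy": 0,"wz": 0,"hand": 1},
  ],
)

```text
time: 2.15
tool_pos: [0.436, 0.2348, 0.2402]
tool_rot: [3.142, 0.001, -0.221]
contact_force: [-0.6, 0.2, 0.2]
opening: 0.0915
```

Run:
```python
from h import *
s=monitor.observe();p,im=snap("wrist","w1.png")
print(s["tool_pos"],s["tool_rot"],s["qpos"])
bgr=cv2.imread("pics/w1.png");hsv=cv2.cvtColor(bgr,cv2.COLOR_BGR2HSV)
m=cv2.inRange(hsv,(0,0,0),(179,255,45));k,l,st,c=cv2.connectedComponentsWithStats(m)
for i in range(1,k):
    if st[i,4]<300: continue
    h=max(cv2.findContours((l==i).astype(np.uint8),0,2)[0],key=len)[:,0]
    q=cv2.approxPolyDP(h,4,True)[:,0];print(st[i].tolist());
    if len(q)<12: print(q.tolist(),np.round([onz(p,a.astype(float),.097)[:2] for a in q],3).tolist())
```

```text
[0.4360016  0.2348046  0.24022251] [ 3.14152173e+00  6.99463076e-04 -2.20825087e-01] [3.38902960e-01 2.76785872e-01 1.57951821e+00 3.24356672e-04
 1.28591897e+00 2.13043309e+00]
[218, 231, 27, 32, 480]
[[242, 231], [218, 262], [242, 262]] [[0.406, 0.333], [0.373, 0.373], [0.367, 0.345]]
[393, 231, 26, 32, 480]
[[395, 231], [394, 261], [418, 262]] [[0.366, 0.159], [0.328, 0.166], [0.32, 0.138]]
[0, 238, 640, 117, 24874]
[447, 238, 143, 75, 3496]
[437, 376, 34, 24, 452]
[[438, 376], [437, 382], [440, 377], [448, 381], [456, 399], [467, 398], [470, 377]] [[0.138, 0.132], [0.128, 0.134], [0.136, 0.129], [0.126, 0.119], [0.09, 0.111], [0.089, 0.096], [0.127, 0.089]]
[548, 376, 51, 24, 1089]
[[548, 395], [594, 399], [598, 384], [588, 376], [555, 376]] [[0.069, -0.017], [0.047, -0.082], [0.074, -0.086], [0.092, -0.071], [0.102, -0.026]]
```

View pics/w1.png

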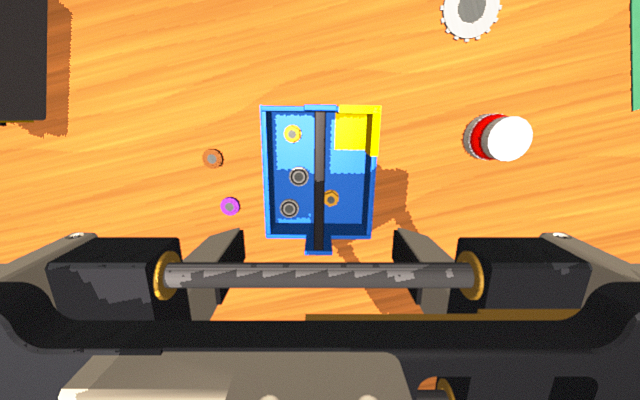

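The wrist view shows the bar running vertically, from about (320,109) to (319,247), with the yellow corner at upper right. Next I measure its axis at the bar's top height.

Run:
```python
from h import *
p=viewer.camera_params("wrist");im=cv2.imread("pics/w1.png");v=im.max(2)
pts=[]
for r in range(100,256,4):
    s=np.where(v[r,300:340]<70)[0]+300
    print(r,s.min() if len(s) else None,s.max() if len(s) else None,end="; ")
    if len(s) and 115<r<235: pts.append(onz(p,((s.min()+s.max())/2,r),.097)[:2])
pts=np.array(pts);print()
vx,vy,x,y=cv2.fitLine(pts.astype(np.float32),2,0,.01,.01).ravel();print("dir deg",np.degrees(np.arctan(vy/vx)),"pt",x,y)
hsv=cv2.cvtColor(im,cv2.COLOR_BGR2HSV);m=cv2.inRange(hsv,(95,120,40),(130,255,255))|cv2.inRange(hsv,(26,150,90),(34,255,255))
k,l,st,c=cv2.connectedComponentsWithStats(cv2.morphologyEx(m,3,np.ones((15,15))));i=1+st[1:,4].argmax();print(st[i])
for uv in((320,105),(319,254),(261,106),(381,106),(265,237),(371,237)):
    print(uv,onz(p,uv,.097).round(4)[:2],onz(p,uv,.05).round(4)[:2])
```

```text
100 None None; 104 None None; 108 None None; 112 None None; 116 None None; 120 None None; 124 None None; 128 None None; 132 None None; 136 None None; 140 324 324; 144 None None; 148 324 324; 152 324 324; 156 None None; 160 None None; 164 None None; 168 None None; 172 304 304; 176 None None; 180 None None; 184 315 323; 188 315 323; 192 315 323; 196 314 323; 200 315 323; 204 315 323; 208 315 323; 212 315 322; 216 315 322; 220 314 322; 224 314 323; 228 314 323; 232 314 323; 236 314 323; 240 314 322; 244 314 322; 248 314 323; 252 None None; 
dir deg -14.627368 pt 0.42760137 0.23495486
[  261   105   121   150 15434]
(320, 105) [0.5218 0.2124] [0.5237 0.2116]
(319, 254) [0.357  0.2506] [0.333  0.2558]
(261, 106) [0.5343 0.2718] [0.538  0.2803]
(381, 106) [0.5071 0.1514] [0.5066 0.1411]
(265, 237) [0.3925 0.3076] [0.3741 0.3217]
(371, 237) [0.365  0.1861] [0.3423 0.1813]
```

Rim corners give 142 x 169 mm, which matches the tote. Bar ends and rim agree on a centre of (0.4395, 0.2315) and yaw of -13.4°. Descending.

Request:
move_arm(
  deltas=[
    {"x": 0.004,"y": 0.0025,"z": 0.02,"wx": 0,"wy": 0,"wz": 0.7,"hand": 1},
    {"x": 0.004,"y": 0.0025,"z": 0.05,"wx": 0,"wy": 0,"wz": 0.7,"hand": 1},
    {"x": 0.004,"y": 0.0025,"z": 0.08,"wx": 0,"wy": 0,"wz": 0.7,"hand": 1},
    {"x": 0.004,"y": 0.0025,"z": 0.11,"wx": 0,"wy": 0,"wz": 0.7,"hand": 1},
    {"x": 0.004,"y": 0.0025,"z": 0.135,"wx": 0,"wy": 0,"wz": 0.7,"hand": 1},
    {"x": 0.004,"y": 0.0025,"z": 0.155,"wx": 0,"wy": 0,"wz": 0.7,"hand": 1},
    {"x": 0.004,"y": 0.0025,"z": 0.168,"wx": 0,"wy": 0,"wz": 0.7,"hand": 1},
    {"x": 0.004,"y": 0.0025,"z": 0.174,"wx": 0,"wy": 0,"wz": 0.7,"hand": 1},
  ],
)

```text
time: 3.2
tool_pos: [0.44, 0.2284, 0.0663]
tool_rot: [3.141, 0.0, -0.238]
contact_force: [0.2, 0.7, 0.1]
opening: 0.092
```

Request:
move_arm(
  grip_force=50,
  deltas=[
    {"x": 0,"y": 0,"z": 0,"wx": 0,"wy": 0,"wz": 0,"hand": 0.3},
    {"x": 0,"y": 0,"z": 0,"wx": 0,"wy": 0,"wz": 0,"hand": 0.3},
    {"x": 0,"y": 0,"z": 0,"wx": 0,"wy": 0,"wz": 0,"hand": 0.2},
    {"x": 0,"y": 0,"z": 0,"wx": 0,"wy": 0,"wz": 0,"hand": 0.1},
    {"x": 0,"y": 0,"z": 0,"wx": 0,"wy": 0,"wz": 0,"hand": 0},
    {"x": 0,"y": 0,"z": 0,"wx": 0,"wy": 0,"wz": 0,"hand": 0},
    {"x": 0,"y": 0,"z": 0,"wx": 0,"wy": 0,"wz": 0,"hand": 0},
    {"x": 0,"y": 0,"z": 0,"wx": 0,"wy": 0,"wz": 0,"hand": 0},
  ],
)

```text
time: 4.2
tool_pos: [0.4401, 0.2294, 0.0667]
tool_rot: [-3.141, -0.0, -0.237]
contact_force: [1.3, 2.5, -1.1]
opening: 0.0165
```

Request:
move_arm(
  deltas=[
    {"x": 0,"y": 0,"z": 0,"wx": 0,"wy": 0,"wz": 0,"hand": 0},
    {"x": 0,"y": 0,"z": 0,"wx": 0,"wy": 0,"wz": 0,"hand": 0},
    {"x": 0,"y": 0,"z": 0,"wx": 0,"wy": 0,"wz": 0,"hand": 0},
    {"x": 0,"y": 0,"z": 0,"wx": 0,"wy": 0,"wz": 0,"hand": 0},
  ],
)

```text
time: 4.7
tool_pos: [0.4401, 0.2293, 0.0667]
tool_rot: [-3.141, -0.0, -0.237]
contact_force: [0.7, 1.2, -0.5]
opening: 0.0118
```

Request:
move_arm(
  deltas=[
    {"x": 0,"y": 0,"z": -0.006,"wx": 0,"wy": 0,"wz": 0,"hand": 0},
    {"x": 0,"y": 0,"z": -0.015,"wx": 0,"wy": 0,"wz": 0,"hand": 0},
    {"x": 0,"y": 0,"z": -0.03,"wx": 0,"wy": 0,"wz": 0,"hand": 0},
    {"x": 0,"y": 0,"z": -0.05,"wx": 0,"wy": 0,"wz": 0,"hand": 0},
    {"x": 0,"y": 0,"z": -0.075,"wx": 0,"wy": 0,"wz": 0,"hand": 0},
    {"x": 0,"y": 0,"z": -0.1,"wx": 0,"wy": 0,"wz": 0,"hand": 0},
    {"x": 0,"y": 0,"z": -0.12,"wx": 0,"wy": 0,"wz": 0,"hand": 0},
    {"x": 0,"y": 0,"z": -0.135,"wx": 0,"wy": 0,"wz": 0,"hand": 0},
  ],
)

```text
time: 5.7
tool_pos: [0.44, 0.2292, 0.2037]
tool_rot: [-3.141, -0.002, -0.237]
contact_force: [-0.5, 0.6, -4.2]
opening: 0.0122
```

Run:
```python
from h import *
s=monitor.observe();print(s["tool_pos"],s["contact_force"],s["torque"])
snap("side","s2.png")
```

```text
[0.4399931  0.22920966 0.20367329] [-0.5186277   0.58355186 -4.21168686] [ 0.03735476 -0.02557462  0.00762855]
```

View pics/s2.png

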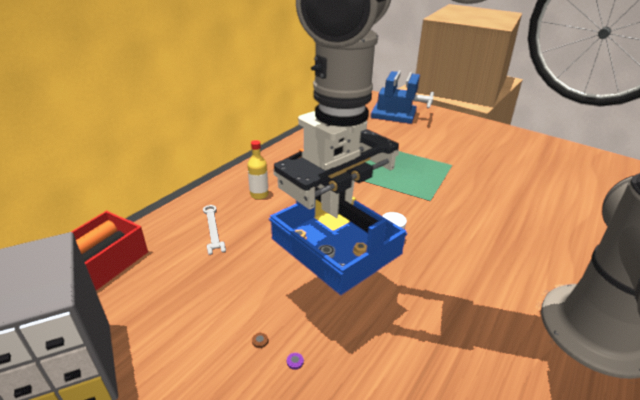

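Request:
move_arm(
  deltas=[
    {"x": 0.004,"y": 0.009,"z": -0.008,"wx": 0,"wy": 0,"wz": 0,"hand": 0},
    {"x": 0.013,"y": 0.027,"z": -0.02,"wx": 0,"wy": 0,"wz": 0,"hand": 0},
    {"x": 0.026,"y": 0.054,"z": -0.03,"wx": 0,"wy": 0,"wz": 0,"hand": 0},
    {"x": 0.042,"y": 0.085,"z": -0.035,"wx": 0,"wy": 0,"wz": 0,"hand": 0},
    {"x": 0.057,"y": 0.117,"z": -0.035,"wx": 0,"wy": 0,"wz": 0,"hand": 0},
    {"x": 0.072,"y": 0.148,"z": -0.035,"wx": 0,"wy": 0,"wz": 0,"hand": 0},
    {"x": 0.088,"y": 0.18,"z": -0.035,"wx": 0,"wy": 0,"wz": 0,"hand": 0},
    {"x": 0.103,"y": 0.211,"z": -0.035,"wx": 0,"wy": 0,"wz": 0,"hand": 0},
  ],
)

```text
time: 6.75
tool_pos: [0.4901, -0.0018, 0.2366]
tool_rot: [3.141, 0.001, -0.238]
contact_force: [-0.2, 0.1, -3.1]
opening: 0.0121
```

Request:
move_arm(
  deltas=[
    {"x": 0.015,"y": 0.031,"z": 0,"wx": 0,"wy": 0,"wz": 0,"hand": 0},
    {"x": 0.031,"y": 0.063,"z": 0,"wx": 0,"wy": 0,"wz": 0,"hand": 0},
    {"x": 0.046,"y": 0.094,"z": 0,"wx": 0,"wy": 0,"wz": 0,"hand": 0},
    {"x": 0.062,"y": 0.126,"z": 0,"wx": 0,"wy": 0,"wz": 0,"hand": 0},
    {"x": 0.077,"y": 0.157,"z": 0,"wx": 0,"wy": 0,"wz": 0,"hand": 0},
    {"x": 0.092,"y": 0.188,"z": 0,"wx": 0,"wy": 0,"wz": 0,"hand": 0},
    {"x": 0.107,"y": 0.22,"z": 0,"wx": 0,"wy": 0,"wz": 0,"hand": 0},
    {"x": 0.118,"y": 0.243,"z": 0,"wx": 0,"wy": 0,"wz": 0,"hand": 0},
  ],
)

```text
time: 7.75
tool_pos: [0.5473, -0.266, 0.2361]
tool_rot: [-3.142, 0.002, -0.238]
contact_force: [-0.5, 0.7, -3.9]
opening: 0.0119
```

Request:
move_arm(
  deltas=[
    {"x": 0.007,"y": 0.014,"z": 0,"wx": 0,"wy": 0,"wz": 0,"hand": 0},
    {"x": 0.011,"y": 0.023,"z": 0,"wx": 0,"wy": 0,"wz": 0,"hand": 0},
    {"x": 0.014,"y": 0.028,"z": 0,"wx": 0,"wy": 0,"wz": 0,"hand": 0},
    {"x": 0.014,"y": 0.028,"z": 0,"wx": 0,"wy": 0,"wz": 0,"hand": 0},
    {"x": 0.014,"y": 0.028,"z": 0,"wx": 0,"wy": 0,"wz": 0,"hand": 0},
  ],
)

```text
time: 8.38
tool_pos: [0.5552, -0.2938, 0.2369]
tool_rot: [-3.141, 0.0, -0.236]
contact_force: [0.4, -0.3, -3.5]
opening: 0.0117
```

Request:
move_arm(
  deltas=[
    {"x": 0.002,"y": 0.002,"z": 0,"wx": 2,"wy": -2,"wz": 0,"hand": 0},
    {"x": 0.005,"y": 0.005,"z": 0,"wx": 4.5,"wy": -4.5,"wz": 0,"hand": 0},
    {"x": 0.008,"y": 0.008,"z": 0,"wx": 7,"wy": -7,"wz": 0,"hand": 0},
    {"x": 0.01,"y": 0.01,"z": 0,"wx": 9.5,"wy": -9.5,"wz": 0,"hand": 0},
    {"x": 0.013,"y": 0.013,"z": 0,"wx": 12,"wy": -12,"wz": 0,"hand": 0},
    {"x": 0.015,"y": 0.015,"z": 0,"wx": 14.5,"wy": -14.5,"wz": 0,"hand": 0},
    {"x": 0.018,"y": 0.018,"z": 0,"wx": 17,"wy": -17,"wz": 0,"hand": 0},
    {"x": 0.02,"y": 0.02,"z": 0,"wx": 18.5,"wy": -18.5,"wz": 0,"hand": 0},
  ],
)

```text
time: 9.38
tool_pos: [0.5703, -0.3187, 0.2363]
tool_rot: [-2.807, 0.318, -0.183]
contact_force: [0.3, -0.5, -4.0]
opening: 0.0119
```

Run:
```python
from h import *
from scipy.spatial.transform import Rotation as Ro
s=monitor.observe();R=Ro.from_euler("xyz",s["tool_rot"]).as_matrix();print(s["qpos"],R.round(3),s["tool_pos"],s["torque"])
snap("wrist","w3.png");snap("scene","sc3.png");snap("side","sd3.png")
a=[cv2.imread("pics/w3.png")[0:260,160:560],cv2.resize(cv2.imread("pics/sc3.png")[90:220,150:350],(400,260))]
cv2.imwrite("pics/c3.png",np.hstack(a))
```

```text
[-0.69638269  0.88920897  0.61237704  0.16165989  2.07079601  1.15789804] [[ 0.934 -0.273 -0.23 ]
 [-0.173 -0.91   0.377]
 [-0.312 -0.312 -0.897]] [ 0.57029441 -0.3186836   0.23629293] [-0.49752469 -0.35548547 -0.05251236]
```

View pics/c3.png

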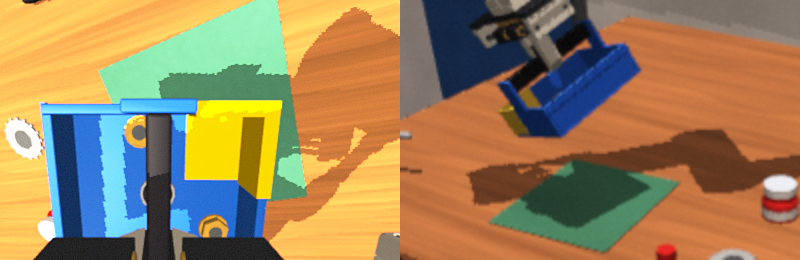

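Tilted 26° with the yellow corner lowest, and the grip has not slipped. Tilting a little further and waiting for the parts to slide.

Request:
move_arm(
  deltas=[
    {"x": 0,"y": 0,"z": 0,"wx": 2,"wy": -2,"wz": 0,"hand": 0},
    {"x": 0,"y": 0,"z": 0,"wx": 4,"wy": -4,"wz": 0,"hand": 0},
    {"x": 0,"y": 0,"z": 0,"wx": 5.5,"wy": -5.5,"wz": 0,"hand": 0},
    {"x": 0,"y": 0,"z": 0,"wx": 5.5,"wy": -5.5,"wz": 0,"hand": 0},
    {"x": 0,"y": 0,"z": 0,"wx": 5.5,"wy": -5.5,"wz": 0,"hand": 0},
    {"x": 0,"y": 0,"z": 0,"wx": 5.5,"wy": -5.5,"wz": 0,"hand": 0},
    {"x": 0,"y": 0,"z": 0,"wx": 5.5,"wy": -5.5,"wz": 0,"hand": 0},
    {"x": 0,"y": 0,"z": 0,"wx": 5.5,"wy": -5.5,"wz": 0,"hand": 0},
  ],
)

```text
time: 10.52
tool_pos: [0.5699, -0.3186, 0.2369]
tool_rot: [-2.698, 0.405, -0.144]
contact_force: [0.0, 0.0, -3.3]
opening: 0.0117
```

Request:
move_arm(
  deltas=[
    {"x": 0,"y": 0,"z": 0,"wx": 0,"wy": 0,"wz": 0,"hand": 0},
    {"x": 0,"y": 0,"z": 0,"wx": 0,"wy": 0,"wz": 0,"hand": 0},
    {"x": 0,"y": 0,"z": 0,"wx": 0,"wy": 0,"wz": 0,"hand": 0},
    {"x": 0,"y": 0,"z": 0,"wx": 0,"wy": 0,"wz": 0,"hand": 0},
    {"x": 0,"y": 0,"z": 0,"wx": 0,"wy": 0,"wz": 0,"hand": 0},
    {"x": 0,"y": 0,"z": 0,"wx": 0,"wy": 0,"wz": 0,"hand": 0},
    {"x": 0,"y": 0,"z": 0,"wx": 0,"wy": 0,"wz": 0,"hand": 0},
    {"x": 0,"y": 0,"z": 0,"wx": 0,"wy": 0,"wz": 0,"hand": 0},
  ],
)

```text
time: 11.52
tool_pos: [0.5699, -0.3186, 0.2367]
tool_rot: [-2.698, 0.406, -0.144]
contact_force: [0.5, 0.1, -3.3]
opening: 0.0114
```

Run:
```python
from h import *
from scipy.spatial.transform import Rotation as Ro
s=monitor.observe();R=Ro.from_euler("xyz",s["tool_rot"]).as_matrix();t=s["tool_pos"]
W=lambda v:t+R@np.array(v)
print("tilt",np.degrees(np.arccos(-R[2,2])),"floor",W([0,0,.061]),"corner",W([.08,.065,.061]))
pw,_=snap("wrist","w4.png");ps,_=snap("scene","sc4.png");pd,_=snap("side","sd4.png")
for n,p in(("w4",pw),("sc4",ps)): print(n,proj(p,[W([.08,.065,.061]),W([-.08,.065,.061]),W([.08,-.065,.061]),W([.08,0,-.031]),W([-.08,0,-.031])]).round().tolist())
a=[cv2.imread("pics/w4.png")[0:260,160:560],cv2.resize(cv2.imread("pics/sc4.png")[90:220,150:350],(400,260))]
cv2.imwrite("pics/c4.png",np.hstack(a))
```

```text
tilt 33.934771718040246 floor [ 0.55214012 -0.2895434   0.18613467] corner [ 0.60552708 -0.35661572  0.12889713]
w4 [[405.0, 112.0], [390.0, 296.0], [232.0, 112.0], [319.0, 108.0], [319.0, 391.0]]
sc4 [[214.0, 158.0], [247.0, 125.0], [232.0, 155.0], [202.0, 133.0], [237.0, 99.0]]
```

View pics/c4.png

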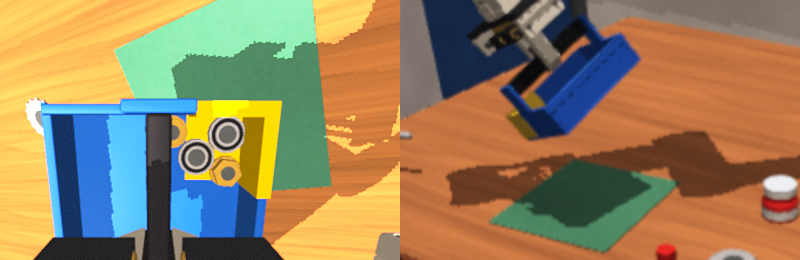

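Run:
```python
from h import *
from scipy.spatial.transform import Rotation as Ro
s=monitor.observe();R=Ro.from_euler("xyz",s["tool_rot"]).as_matrix();t=s["tool_pos"];p=viewer.camera_params("wrist")
for n,uv,h in(("nut",(332,132),.012),("b",(387,133),.008),("b",(355,156),.008),("nut",(387,172),.012)):
    c,d=ray(p,uv);c=R.T@(c-t);d=R.T@d;X=c+d*(.061-h-c[2])/d[2];X[2]+=h/2
    print(n,X.round(3),np.linalg.norm(X-[.08,.065,.061]).round(3))
```

```text
nut [0.066 0.01  0.055] 0.057
b [0.065 0.051 0.057] 0.021
b [0.048 0.027 0.057] 0.049
nut [0.037 0.052 0.055] 0.046
```

Request:
move_arm(
  deltas=[
    {"x": 0,"y": 0,"z": 0,"wx": 0,"wy": 0,"wz": 0,"hand": 0},
    {"x": 0,"y": 0,"z": 0,"wx": 0,"wy": 0,"wz": 0,"hand": 0},
    {"x": 0,"y": 0,"z": 0,"wx": 0,"wy": 0,"wz": 0,"hand": 0},
    {"x": 0,"y": 0,"z": 0,"wx": 0,"wy": 0,"wz": 0,"hand": 0},
  ],
)

```text
time: 12.18
tool_pos: [0.5699, -0.3186, 0.2367]
tool_rot: [-2.698, 0.406, -0.144]
contact_force: [-0.1, 0.1, -3.6]
opening: 0.0117
```

All four parts are 21 to 57 mm from the corner, packed against the walls. The hold is steady, so I'm handing in.

```bash
python3 -c "
from cell import robot
print(robot.hand_in())"
```

```text
the job is handed in; nothing more can be done
None
```

I gripped the tote by its bar, lifted it level and carried it over the mat. There I tipped it 34° with the yellow corner lowest and handed in while holding it still; no verdict was reported.

My last checks, taken just before handing in:

| Check | Measured | Limit |
|---|---|---|
| Tilt | 34° | 17 to 55° |
| Floor middle to mat middle, level distance | about 6 mm | 80 mm |
| Yellow corner height | about 129 mm | over 20 mm |
| Parts to yellow corner (bearings 21 and 49 mm, nuts 46 and 57 mm) | 57 mm at most | 85 mm |

- **Position and tilt:** I worked these out from the tool's pose, assuming the tote did not slip in the fingers. The camera view matched the predicted bar and corner positions.
- **Parts:** All four were seen in the corner and nothing was spilled. One nut was partly hidden behind the bar, so its 57 mm is less sure.
- **Grip:** The fingers held at about 12 mm opening, which matches the bar, and the pose did not change over the last 1.6 s.
- **Bystanders:** I planned the path to pass above them and felt no unexpected force. I did not measure their positions again afterwards.

No check failed. The two camera views put the mat's middle about 6 mm apart, which is well inside the limit.

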